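# Load an angle bracket into the drill jig

## Task

Load the narrow aluminium angle bracket into the drill jig, ready for drilling: swing the jig's latch open, slide the bracket's long flat leg in under the bushing plate, lug standing up outside, until it is fully home against the end stop, and swing the latch shut behind it. Leave the wider bracket and the other things on the bench where they are.

Things in the scene. Friction and masses are not known exactly. Their poses are not given: they have to be found in the camera images.
- jig: the drill jig, screwed to the bench: dark steel base plate 230 x 140 x 15 mm (x -115..115, y -70..70 mm, top at z 15) carrying two bright steel guide rails (z 15..30), a bright steel bushing plate bridging them, a dark end stop and a swing latch. Origin: centre of the base's underside, on the bench. x: horizontal, the way the part is slid in; y: to the left of that; z up.
- jig_mouth (a point): mouth of the jig's slot, on the base's top, midway between the rails; at (5, 0, 15) mm in the jig's frame, same axes. The slot is straight, 43 mm wide, 15 mm high, roofed by the bushing plate from 8 to 72 mm beyond here (top 42 mm above the bench, bushings on it to 47). Lead-ins on the rails widen the entry to 49 mm, 12 mm before here. Before that the base's top is flat and free but for the latch.
- jig_stop (a point): foot of the end stop's flat face, at the closed end of the slot: on the base's top, midway between the rails, 80 mm beyond jig_mouth, at (85, 0, 15) mm in the jig's frame, same axes. The rails run past it; the stop is 22 mm high.
- latch (a joint): angle of the latch, a flat steel bar (16 mm wide, 18 to 28 mm above the bench) on a vertical pivot. 0 rad = shut, lying square across the loading area; grows as its free end swings back from the rails (clockwise from above); 1.57 = pointing along the jig's -x; 1.75 = end. Light friction (0.12 N m): stays where left. Starts 0 to 0.45. Shut, its front is 2.5 mm behind the lug of a bracket fully home.
- latch_pivot (a point): axis of the latch, at the height of the bar's top (28 mm above the bench), left of the loading area: at (-55.5, 50) mm in the jig's frame. Axes as the jig. A low screw head (6 mm) sits on it.
- latch_knob (a point): centre of the latch's upright black cylindrical knob, 18 mm across, 34 mm high (28 to 62 mm above the bench, this point at 47), on the bar 100 mm from the pivot axis; 16 mm of bar lie beyond it. Shut, it is 100 mm to the right (the jig's -y) of the pivot. x: across the bar (to the end stop when shut); y: along the bar to the pivot; z up.
- bracket_lug (a point): centre of the upright lug of the narrow aluminium bracket to load, 31 mm above its underside. L-shaped, 0.15 to 0.3 kg: flat leg 130 x 40 x 12 mm, and at one end of it a lug 12 mm thick, 40 wide, 50 high overall. x: from the lug along the leg to its free end (nose), 124 mm from here; y: across; z up. The lug's back is 6 mm behind here. Starts flat on the bench, lug up, in one of two places right of the jig.
- bracket_nose (a point): the narrow bracket's nose: midway across the lower edge of the leg's free end, on its underside. Axes as bracket_lug. Fully home it lies at jig_stop.
- wide_bracket_lug (a point): centre of the lug, 31 mm above the underside, of another aluminium bracket of the same length, thickness and height but 60 mm wide and with four holes in its leg; it cannot enter the slot. Leave it alone. Axes as bracket_lug. It lies right of the jig; it or the narrow one may be the nearer to the jig.
- socket_large: a steel socket, 30 mm across, 32 mm high, standing to the left of the jig on the bench. Origin: centre of its underside. Leave it.
- socket_small: a steel socket, 22 mm across, 26 mm high, standing between the two brackets. Origin: centre of its underside. Leave it.
- bolt: a dark hexagon bolt standing on its head, 20 mm across, 43 mm high, between the jig and the brackets, on the robot's side. Origin: centre of its underside. Leave it.
- bit_case: a black screwdriver-bit case, 80 x 120 x 35 mm, lying beyond the brackets. Origin: centre of its underside. Leave it.
- oil_can: a blue can with a pale top, 52 mm across, 150 mm high, standing to the left of the jig. Origin: centre of its underside. Leave it.
- screwdriver: a screwdriver with a blue handle lying on the bench, left of the jig on the robot's side, about 200 mm long, handle 26 mm thick. Its x runs from handle to tip. Leave it.
There are look-alikes about, which are no part of the job. Leave any yellow look-alike of the part that bears bracket_lug alone.

How it is judged (in metres and radians):
On the way, in this order (a step that is already met when the one before it is completed fails the run):
1. the latch has been swung open (value of joint latch above 1 rad), for 0.1 s.
2. the narrow bracket has been slid in under the bushing plate, its nose within 5 mm of the end stop (x of bracket_nose in the frame of jig_stop above -0.005 m and distance between bracket_nose and jig_stop below 0.008 m), for 0.1 s.
At the end, for the whole second after the job is handed in: the narrow bracket lies flat and at rest in the jig's slot under the bushing plate, lug up, its nose within 3 mm of the end stop (and within 5 mm of jig_stop in all), in line with the slot within 0.06 rad, and the latch is shut behind it (joint below 0.08 rad) (x of bracket_nose in the frame of jig_stop above -0.003 m and distance between bracket_nose and jig_stop below 0.005 m and angle between the x axis of bracket_nose and the x axis of jig_stop, either way round below 0.06 rad and angle between bracket_nose's own z axis and vertical below 0.06 rad and value of joint latch below 0.08 rad and linear speed of bracket below 0.01 m/s); the robot touches nothing.
It fails at once if the wide bracket is moved more than 30 mm (distance of wide_bracket_lug from where it was at the start of the episode above 0.03 m).
It fails at once if a bystander (socket, bolt, bit case, screwdriver or can) is moved more than 40 mm (distance of any of socket_large, socket_small, bolt, bit_case, oil_can, screwdriver from where it was at the start of the episode above 0.04 m).
It fails at once if the oil can is tipped over (angle between oil_can's own z axis and vertical above 0.6 rad).
It also fails if it takes over 58 s, if anything falls off the work surface, if the arm or the gripper's body presses on something with over 40 N, if the wrist force passes 120 N, or if a joint passes its speed limit or range.

## Robot

A 6-joint arm with a two-finger parallel gripper is mounted at the origin on the work surface. World frame = base frame: x ahead of the robot, y to its left, z up, the work surface at z = 0. Lengths are in mm, angles in degrees, forces in N, time in s.
With the tool pointing down it reaches from about 375 to 975 mm from the base axis. Payload 3.8 kg.
Tool frame: the origin (TCP) lies on the centre line of the jaws, within the pads' length; the fingertips stand 19 mm ahead of it and the grasp point (between the pads) is the TCP; z points along the fingers, y is the line along which they close (so a half turn about z gives the same grasp; the last joint's range is limited). The gripper opens to 85 mm and grips with 20 to 120 N. Pads are 22 mm wide; open, the fingers measure 114 mm over their backs; the gripper's body (76 mm by 85 mm) begins 54 mm behind the grasp point. The pads swing forward as they close: fully open they stand 13 mm farther back than shut.
Start: joints at [-67.202, 15.12, 91.902, -0, 72.978, -2.114], TCP at [284.324, -612.191, 250.28] pointing down, gripper open.
Joint ranges: [-150.88, 150.88], [-54.13, 125.18], [17.81, 147.31], [-75.09, 255.09], [0, 152.58], [-146.25, 146.25]. Speed limits (degrees/s): [147.25, 147.25, 180, 180, 180, 180].

## Interface

Orientations are given as a 3x3 rotation matrix whose columns are the frame's x, y, z axes.
In Python, from rig import sensors, imaging, order gives the robot as it stands.
- The arm moves only by the tool servo_tool, never from a script. Its argument "series" is a list of rows, each an object with "slide": the shift along the tool's x, y, z as a fraction of full scale, a list of three; "yaw": the turn about the tool's z as a fraction of full scale. In form: [{"slide": [x, y, z], "yaw": yaw}, ...]. A call has exactly 5 rows; each row shifts and turns the commanded pose from where the row before left it, along the tool's axes as they then stand; what a row does not reach is not made up. Full scale, the value 1, is 40 mm for a shift and 0.15 rad for a turn. A row lasts 1/10 s, in which the tool goes at most 50 mm and 8.59 degrees, less where a joint would pass 70% of its speed; a pose out of reach is approached as far as the arm can. A call with a number of a shift or a turn outside -1 to 1 is refused whole. A call with a gripper value outside its range is refused whole. "gripper" is the closure, from -1 (fully open) to 1 (shut), set as the call begins (left out, the last holds). The fingers move at their own pace and stop on an object; "newtons" is the grip in N (left out, the last holds). Time passes only in rows, so rows that do not move let the fingers close, or fill a call up. It gives the time, the measured TCP pose, the force, the opening and the grip force at its end, in the units of the state.
- sensors.observe(): the state, without advancing time (a new reading comes with each control period).
- imaging.capture(name): name is "scene" or "side" or "wrist"; returns a dict with "frame" (480x640x3 uint8, red, green, blue), "z_map" (480x640 float32, mm along the optical axis (not along the pixel's ray), 0 where there is no reading), "mtx" (3x3 intrinsics, pixels), "R" (3x3) and "t" (3): a world point X has camera coordinates R X + t. Camera axes: x right, y down, z forward; pixel columns grow to the right and rows downward; lengths in mm; the calibration is good to about 2 mm. A picture is of the moment at which its call begins.
- order.finish_job(): hands the job in; it is judged then, once.
The state is a dict: "t": time; "joints": joint angles; "qvel": joint speeds; "tau": joint torques, N m; "ee_pos": TCP position; "orientation": TCP orientation; "ft_force": force on the tool from outside, world axes, zero at the start; "wrist_torque": the same for the moment, N m; "gripper_width": finger opening in mm; "grip_force": force on a finger pad.
Only numpy, scipy, OpenCV 4.12 (cv2) and the standard library are available. Lean on these libraries where they do the work, as an engineer would, in place of code of your own. Each camera call takes 0.05 s, during which the arm holds its last target. There are 200 camera calls.

## Working session

There is one attempt and no reset: what is moved stays moved. The work goes in short steps, Python scripts to look and compute and a tool call to move; the robot and the scene stay as the last step left them, time stands still between calls to the robot, and variables do not carry over. Pictures are saved under pics/ and viewed, at most 10 in all, crops included, and the job is handed in when it is done.

Besides the shell and the picture viewer there is one more tool, called as name(argument=value, ...) on one line, values as JSON. servo_tool: Moves the arm, as the interface text tells. Shift numbers are shares of 40 mm and turn numbers shares of 0.15 rad, none past 1 either way. Its arguments: {"type":"object","properties":{"series":{"type":"array"},"gripper":{"type":"number"},"newtons":{"type":"number"}},"required":["series"]}

```bash
ls; mkdir -p pics; cat > h.py <<'E'
import numpy as np, cv2
from rig import sensors, imaging, order
def cap(n):
    d=imaging.capture(n); np.savez(f'{n}.npz',**d); return d
def P(d,u,v,z=None):
    # world point at pixel; from depth, or on plane z
    r=np.linalg.inv(d['mtx'])@np.array([u,v,1.]); R=d['R']; t=d['t']
    if z is None:
        return R.T@(r*d['z_map'][int(round(v)),int(round(u))]-t)
    c=-R.T@t; w=R.T@r; return c+w*(z-c[2])/w[2]
def cloud(d):
    v,u=np.mgrid[:480,:640]; r=np.stack([u,v,np.ones_like(u)],-1).reshape(-1,3)@np.linalg.inv(d['mtx']).T
    X=(r*d['z_map'].reshape(-1,1)-d['t'])@d['R']; return X.reshape(480,640,3)
def save(d,name): cv2.imwrite('pics/'+name,cv2.cvtColor(d['frame'],cv2.COLOR_RGB2BGR))
E
python3 - <<'E'
from h import *
for n in ('scene','side'):
    d=cap(n); save(d,n+'0.png'); print(n,(-d['R'].T@d['t']).round())
s=sensors.observe(); print(s['t'],s['ee_pos'],s['orientation'])
E
```

```text
pics
scene [1033. -635.  949.]
side [-40. 783. 870.]
0.1 [ 284.0768195  -611.62895131  249.08490627] [[ 9.06961443e-01  4.21212885e-01 -8.03220906e-04]
 [ 4.21213648e-01 -9.06959540e-01  1.85884738e-03]
 [ 5.44816044e-05 -2.02423051e-03 -9.99997950e-01]]
```

View pics/scene0.png

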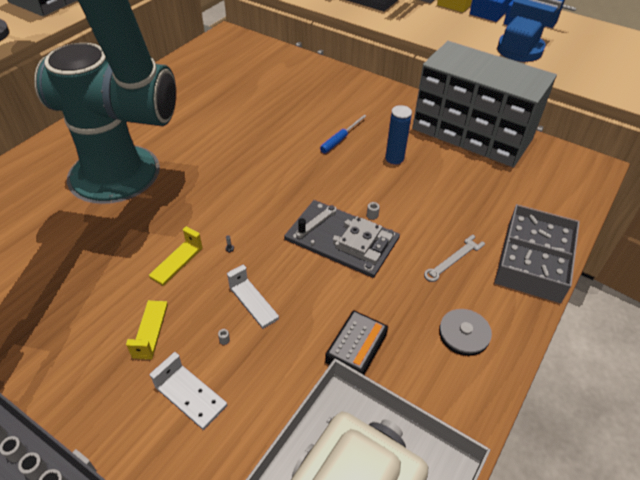

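View pics/side0.png

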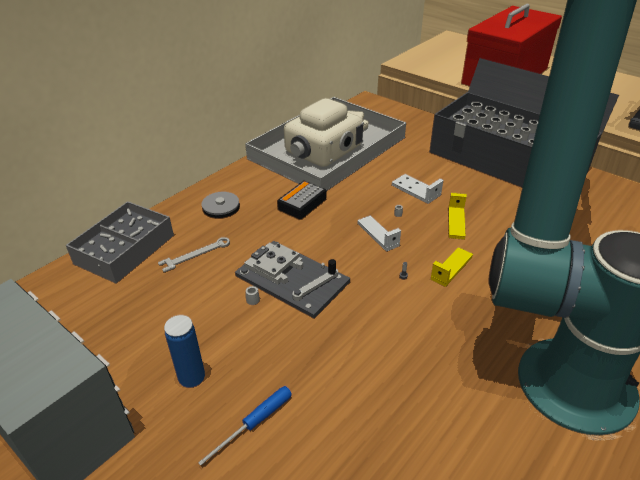

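The scene view shows these candidates for the narrow bracket:
- White narrow bracket: lug (237,278), leg (255,300), no holes.
- White wide bracket with four holes: (190,390).
- Yellow look-alikes: (178,258) and (148,330).

I choose the narrow white one at (252,297). The jig is at (342,237), with its knob at about (302,226). Next I'll measure and check a close crop.

```bash
python3 - <<'E'
from h import *
d=dict(np.load('scene.npz')); X=cloud(d)
cr=d['frame'][190:340,200:410]; cv2.imwrite('pics/crop.png',cv2.cvtColor(cv2.resize(cr,None,fx=3.6,fy=3.6,interpolation=cv2.INTER_CUBIC),cv2.COLOR_RGB2BGR))
for n,boxs in (('scene',{'br':(215,262,285,330),'jig':(280,195,405,278)}),('side',{'br':(350,210,403,252),'jig':(230,235,352,318)})):
    d=dict(np.load(n+'.npz')); X=cloud(d)
    for k,(a,b,c,e) in boxs.items():
        p=X[b:e,a:c].reshape(-1,3)
        for lo,hi in (((9,15),(35,55)) if k=='br' else ((11,19),(24,32),(38,44),(52,66))):
            q=p[(p[:,2]>lo)&(p[:,2]<hi)]
            if len(q)<4: continue
            r=cv2.minAreaRect(q[:,:2].astype(np.float32)); print(n,k,lo,hi,len(q),np.round(q.mean(0),1),np.round(r[0],1),np.round(r[1],1),round(r[2],1),cv2.boxPoints(r).round().tolist())
E
```

```text
scene br 9 15 851 [ 561.6 -128.3   11.7] [ 555.7 -126.5] [ 41.2 131.4] 70.8 [[487.0, -124.0], [611.0, -168.0], [625.0, -129.0], [500.0, -85.0]]
scene br 35 55 168 [ 501.6 -107.9   45.8] [ 499.9 -106.5] [39.9 17. ] 70.3 [[485.0, -122.0], [501.0, -128.0], [515.0, -91.0], [499.0, -85.0]]
scene jig 11 19 2383 [601.2 120.9  14.6] [610.  156.3] [231.4 190.6] 4.5 [[487.0, 242.0], [502.0, 52.0], [733.0, 70.0], [718.0, 260.0]]
scene jig 24 32 698 [625.  136.8  28.1] [618.9 160. ] [193.2 182.3] 4.0 [[516.0, 244.0], [529.0, 62.0], [722.0, 76.0], [709.0, 258.0]]
scene jig 38 44 721 [656.7 132.8  41.2] [619.8 132.7] [195.2  98.2] 8.2 [[516.0, 167.0], [530.0, 70.0], [723.0, 98.0], [709.0, 195.0]]
scene jig 52 66 55 [537.8  78.9  59.5] [537.1  79.6] [15.6 17.1] 34.2 [[526.0, 82.0], [535.0, 68.0], [548.0, 77.0], [539.0, 91.0]]
side br 9 15 255 [ 559.5 -131.3   10.8] [ 538.  -160.9] [126.8 131. ] 69.0 [[454.0, -197.0], [576.0, -244.0], [622.0, -125.0], [500.0, -78.0]]
side br 35 55 113 [ 495.9 -103.    44. ] [ 496.9 -104.6] [42.4 19.2] 65.5 [[479.0, -120.0], [497.0, -128.0], [514.0, -89.0], [497.0, -81.0]]
side jig 11 19 2111 [577.6 148.3  13.4] [605.6 158.7] [231. 190.] 4.5 [[483.0, 244.0], [498.0, 55.0], [728.0, 73.0], [713.0, 262.0]]
side jig 24 32 625 [610.8 156.8  27.4] [610.5 164.9] [202.3 169.8] 11.0 [[495.0, 229.0], [527.0, 62.0], [726.0, 101.0], [694.0, 268.0]]
side jig 38 44 599 [649.7 138.8  40.4] [613.1 134. ] [186.2  93.5] 6.6 [[515.0, 170.0], [526.0, 77.0], [711.0, 98.0], [700.0, 191.0]]
side jig 52 66 51 [532.6  82.8  57.6] [532.   81.5] [16.6 18.4] 85.9 [[522.0, 74.0], [541.0, 73.0], [542.0, 89.0], [523.0, 90.0]]
```

View pics/crop.png

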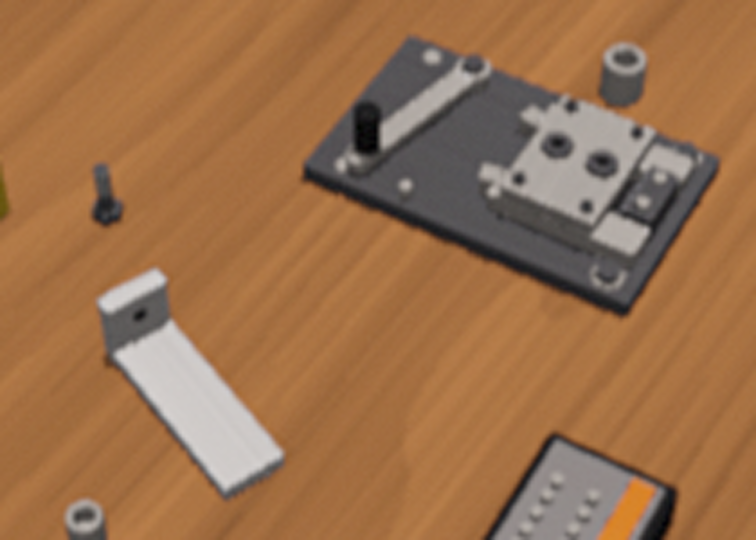

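The crop confirms the choice: the narrow bracket has a plain leg and its lug is at the robot end. The latch is partly open (about 0.24 rad), with its knob near (535,80). I'll move above the knob first.

servo_tool(series=[{"slide": [0.86, -0.87, 0], "yaw": 0}, {"slide": [0.86, -0.87, 0], "yaw": 0}, {"slide": [0.86, -0.87, 0], "yaw": 0}, {"slide": [0.86, -0.87, 0], "yaw": 0}, {"slide": [0.86, -0.87, 0], "yaw": 0}])

```text
t: 0.6
ee_pos: [367.1, -379.9, 249.7]
orientation: [[0.907, 0.421, -0.0], [0.421, -0.907, 0.001], [0.0, -0.001, -1.0]]
ft_force: [0.8, 0.0, -0.2]
gripper_width: 85.4
grip_force: 0.0
```

servo_tool(series=[{"slide": [0.86, -0.87, 0], "yaw": 0}, {"slide": [0.86, -0.87, 0], "yaw": 0}, {"slide": [0.86, -0.87, 0], "yaw": 0}, {"slide": [0.86, -0.87, 0], "yaw": 0}, {"slide": [0.86, -0.87, 0], "yaw": 0}])

```text
t: 1.1
ee_pos: [449.7, -149.7, 250.0]
orientation: [[0.907, 0.421, -0.0], [0.421, -0.907, 0.0], [-0.0, -0.0, -1.0]]
ft_force: [1.0, -0.9, -0.2]
gripper_width: 85.6
grip_force: 0.0
```

servo_tool(series=[{"slide": [0.86, -0.87, 0], "yaw": 0}, {"slide": [0.86, -0.87, 0], "yaw": 0}, {"slide": [0.86, -0.87, 0], "yaw": 0}, {"slide": [0.86, -0.87, 0], "yaw": 0}, {"slide": [0.0, 0, 0], "yaw": 0}])

```text
t: 1.6
ee_pos: [516.8, 37.7, 250.0]
orientation: [[0.904, 0.427, 0.0], [0.427, -0.904, 0.002], [0.001, -0.002, -1.0]]
ft_force: [-0.4, -1.4, -0.8]
gripper_width: 85.4
grip_force: 0.0
```

servo_tool(series=[{"slide": [0, 0, 0], "yaw": -1}, {"slide": [0, 0, 0], "yaw": -1}, {"slide": [0, 0, 0], "yaw": -1}, {"slide": [0, 0, 0], "yaw": -1}, {"slide": [0, 0, 0], "yaw": -1}])

```text
t: 2.1
ee_pos: [515.3, 31.8, 249.8]
orientation: [[0.371, 0.929, -0.001], [0.929, -0.371, -0.0], [-0.001, -0.001, -1.0]]
ft_force: [0.2, -0.4, 0.4]
gripper_width: 85.4
grip_force: 0.0
```

servo_tool(series=[{"slide": [0, 0, 0], "yaw": -1}, {"slide": [0, 0, 0], "yaw": -0.5}, {"slide": [0, 0, 0], "yaw": 0}, {"slide": [0, 0, 0], "yaw": 0}, {"slide": [0, 0, 0], "yaw": 0}], gripper=0.2)

```text
t: 2.6
ee_pos: [515.7, 32.2, 250.1]
orientation: [[0.162, 0.987, -0.0], [0.987, -0.162, -0.0], [-0.0, -0.0, -1.0]]
ft_force: [-0.0, 0.4, 0.7]
gripper_width: 34.0
grip_force: 0.0
```

```bash
cat >> h.py <<'E'
def st():
    s=sensors.observe(); R=s['orientation']; a=np.degrees(np.arctan2(R[1][0],R[0][0]))
    print('t',s['t'],'pos',np.round(s['ee_pos'],1),'xang',round(a,2),'w',round(s['gripper_width'],1),'F',np.round(s['ft_force'],1),'grip',s['grip_force'],'J6',round(s['joints'][5],1)); return s
def go(target):
    s=sensors.observe(); d=np.array(s['orientation']).T@(np.array(target)-s['ee_pos'])/40; print('slide units',d.round(3))
E
python3 - <<'E'
from h import *
st(); d=cap('wrist'); save(d,'w1.png'); print((-d['R'].T@d['t']).round())
E
```

```text
t 2.6 pos [515.7  32.2 250.1] xang 80.68 w 34.0 F [-0.   0.4  0.7] grip 0.0 J6 10.1
[527. 103. 373.]
```

View pics/w1.png

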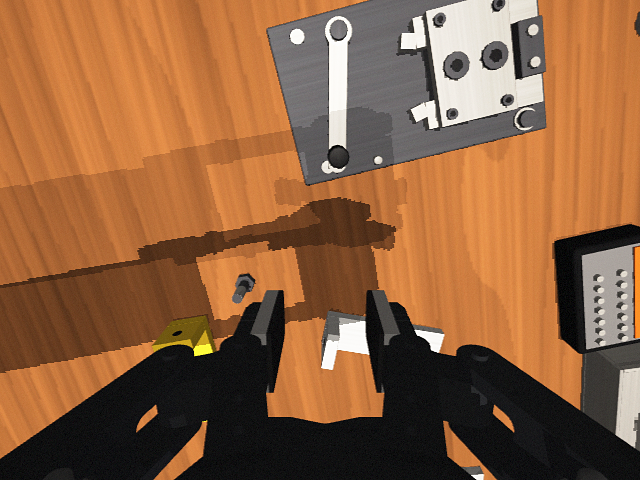

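The wrist view shows the jig from above: knob top (338,157), pivot screw (339,29), and base corners (268,29), (306,185) and (546,127). The bolt is at (242,288).

```bash
python3 - <<'E'
from h import *
d=dict(np.load('wrist.npz'));X=cloud(d)
for n,u,v,z in (('knob',338,156,62),('pivot',339,29,34),('c1',268,29,15),('c2',306,185,15),('c3',546,127,15),('bolt',242,288,20),('b1',456,66,47),('b2',495,54,47)):
    print(n,P(d,u,v,z).round(1),P(d,u,v).round(1))
# base edges by mask of dark plate using depth
p=X.reshape(-1,3); q=p[(p[:,2]>36)&(p[:,2]<45)&(p[:,1]>100)&(p[:,0]>600)]
print(len(q),q.mean(0).round(1)); r=cv2.minAreaRect(q[:,:2].astype(np.float32));print(r)
k=p[(p[:,2]>58)&(p[:,2]<66)&(p[:,1]>50)]; print(len(k),k.mean(0).round(1),cv2.minEnclosingCircle(k[:,:2].astype(np.float32)))
E
```

```text
knob [534.3  81.3  62. ] [534.3  81.2  61.2]
pivot [551.  178.9  34. ] [551.  178.9  33.8]
c1 [492.2 193.   15. ] [492.2 193.   14.7]
c2 [500.9  56.   15. ] [500.8  55.8  13.7]
c3 [728.   72.8  15. ] [ 7.367e+02  7.150e+01 -6.000e-01]
bolt [417.7 -36.9  20. ] [420.1 -33.7  27.9]
b1 [638.7 134.6  47. ] [638.6 134.6  47.1]
b2 [669.8 138.4  47. ] [669.7 138.4  47.2]
8443 [659.2 141.4  41. ]
((667.1104125976562, 140.67596435546875), (93.70966339111328, 82.60531616210938), 2.3910715579986572)
367 [534.1  80.7  61.4] ((534.1069946289062, 80.55607604980469), 8.842994689941406)
```

servo_tool(series=[{"slide": [0.64, 0.13, 0.5], "yaw": 0}, {"slide": [0.64, 0.13, 0.5], "yaw": 0}, {"slide": [0, 0, 1], "yaw": 0}, {"slide": [0, 0, 0.6], "yaw": 0}, {"slide": [0, 0, 0], "yaw": 0}])

```text
t: 3.15
ee_pos: [530.8, 81.3, 141.9]
orientation: [[0.16, 0.987, -0.009], [0.987, -0.16, -0.001], [-0.002, -0.009, -1.0]]
ft_force: [-0.3, 0.0, -0.5]
gripper_width: 34.2
grip_force: 0.0
```

servo_tool(series=[{"slide": [0, 0, 0.8], "yaw": 0}, {"slide": [0, 0, 0.8], "yaw": 0}, {"slide": [0, 0, 0.6], "yaw": 0}, {"slide": [0, 0, 0], "yaw": 0}, {"slide": [0, 0, 0], "yaw": 0}])

```text
t: 3.65
ee_pos: [535.3, 81.4, 59.6]
orientation: [[0.161, 0.987, 0.001], [0.987, -0.161, 0.0], [0.0, 0.001, -1.0]]
ft_force: [0.3, 0.4, 0.5]
gripper_width: 34.2
grip_force: 0.0
```

servo_tool(series=[{"slide": [0, 0, 0], "yaw": 0}, {"slide": [0, 0, 0], "yaw": 0}, {"slide": [0, 0, 0], "yaw": 0}, {"slide": [0, 0, 0], "yaw": 0}, {"slide": [0, 0, 0], "yaw": 0}], gripper=0.45, newtons=20)

```text
t: 4.15
ee_pos: [534.6, 81.4, 58.7]
orientation: [[0.16, 0.987, 0.001], [0.987, -0.16, 0.0], [0.0, 0.001, -1.0]]
ft_force: [-0.7, 0.3, 1.0]
gripper_width: 23.8
grip_force: 0.0
```

servo_tool(series=[{"slide": [0.03, -0.375, 0], "yaw": 1}, {"slide": [0.03, -0.375, 0], "yaw": 1}, {"slide": [0.03, -0.375, 0], "yaw": 1}, {"slide": [0.03, -0.375, 0], "yaw": 1}, {"slide": [0, 0, 0], "yaw": 0}])

```text
t: 4.65
ee_pos: [480.2, 108.6, 58.3]
orientation: [[0.689, 0.725, -0.001], [0.725, -0.689, 0.0], [-0.0, -0.0, -1.0]]
ft_force: [-0.3, -0.4, -0.4]
gripper_width: 23.5
grip_force: 0.0
```

servo_tool(series=[{"slide": [0.03, -0.375, 0], "yaw": 1}, {"slide": [0.03, -0.375, 0], "yaw": 1}, {"slide": [0.03, -0.375, 0], "yaw": 1}, {"slide": [0.03, -0.375, 0], "yaw": 1}, {"slide": [0.02, -0.225, 0], "yaw": 0.6}])

```text
t: 5.15
ee_pos: [451.8, 169.2, 58.5]
orientation: [[0.993, 0.12, 0.0], [0.12, -0.993, -0.0], [0.0, 0.001, -1.0]]
ft_force: [0.8, -1.6, 0.5]
gripper_width: 23.7
grip_force: 0.8
```

servo_tool(series=[{"slide": [0, 0, 0], "yaw": 0}, {"slide": [0, 0, 0], "yaw": 0}, {"slide": [0, 0, 0], "yaw": 0}, {"slide": [0, 0, 0], "yaw": 0}, {"slide": [0, 0, 0], "yaw": 0}], gripper=0.2)

```text
t: 5.65
ee_pos: [451.6, 168.6, 58.2]
orientation: [[0.993, 0.12, -0.0], [0.12, -0.993, -0.0], [-0.0, 0.0, -1.0]]
ft_force: [-0.7, 0.1, 0.6]
gripper_width: 34.1
grip_force: 0.0
```

```bash
python3 - <<'E'
from h import *
s=st(); v=np.array(s['ee_pos'])[:2]-[551,178.9]; print(v,np.hypot(*v),np.degrees(np.arctan2(*v[::-1])))
d=cap('side');X=cloud(d);p=X.reshape(-1,3);
d=dict(np.load('scene.npz'));X=cloud(d)
# oriented fit of bracket lug / leg in scene & side
q=X[262:330,215:285].reshape(-1,3)
E
```

```text
t 5.65 pos [451.6 168.6  58.2] xang 6.89 w 34.1 F [-0.7  0.1  0.6] grip 0.0 J6 100.6
[-99.40653161 -10.30472097] 99.93921053055327 -174.08171988407025
```

servo_tool(series=[{"slide": [0, 0, -1], "yaw": 0}, {"slide": [0, 0, -1], "yaw": 0}, {"slide": [0, 0, -1], "yaw": 0}, {"slide": [0.1, 1, 0], "yaw": 0}, {"slide": [0.1, 1, 0], "yaw": 0}])

```text
t: 6.2
ee_pos: [470.7, 90.5, 180.8]
orientation: [[0.992, 0.123, 0.005], [0.123, -0.992, 0.001], [0.005, -0.0, -1.0]]
ft_force: [1.0, 0.2, -0.3]
gripper_width: 34.0
grip_force: 0.0
```

servo_tool(series=[{"slide": [0.1, 1, 0], "yaw": 0}, {"slide": [0.1, 1, 0], "yaw": 0}, {"slide": [0, 1, 0], "yaw": 0}, {"slide": [0, 1, 0], "yaw": 0}, {"slide": [0, 1, 0], "yaw": 0}], gripper=-0.6)

```text
t: 6.7
ee_pos: [500.8, -108.9, 178.4]
orientation: [[0.993, 0.12, 0.0], [0.12, -0.993, 0.0], [0.0, 0.0, -1.0]]
ft_force: [1.5, -0.0, -0.3]
gripper_width: 68.5
grip_force: 0.0
```

servo_tool(series=[{"slide": [0, 0, 0], "yaw": 1}, {"slide": [0, 0, 0], "yaw": 1}, {"slide": [0, 0, 0], "yaw": 1}, {"slide": [0, 0, 0], "yaw": 0}, {"slide": [0, 0, 0], "yaw": 0}])

```text
t: 7.2
ee_pos: [500.7, -107.2, 178.2]
orientation: [[0.947, -0.321, -0.0], [-0.321, -0.947, 0.0], [-0.0, 0.0, -1.0]]
ft_force: [0.2, -0.3, 0.2]
gripper_width: 68.8
grip_force: 0.0
```

```bash
python3 - <<'E'
from h import *
st(); d=cap('wrist'); save(d,'w2.png'); X=cloud(d)
E
```

```text
t 7.2 pos [ 500.7 -107.2  178.2] xang -18.71 w 68.8 F [ 0.2 -0.3  0.2] grip 0.0 J6 93.8
```

View pics/w2.png

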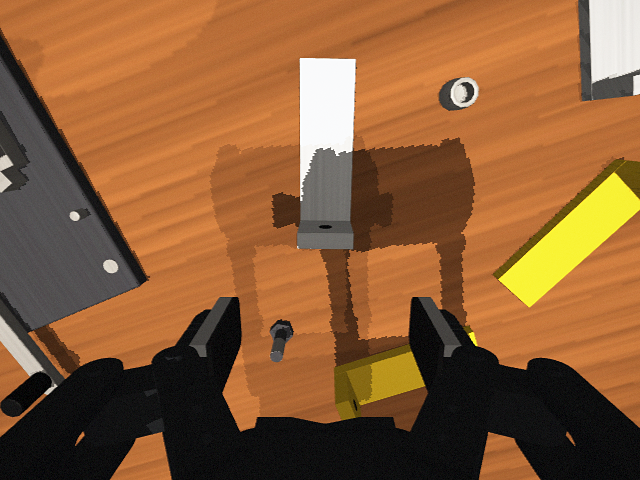

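The wrist view shows the bracket straight between the pads: nose corners (300,59) and (355,60), lug back top edge (298,248) to (353,248). The bolt is clear at (280,335) and the yellow part is at (400,370).

```bash
python3 - <<'E'
from h import *
d=dict(np.load('wrist.npz')); X=cloud(d); p=X.reshape(-1,3)
c=np.array([555,-126]); near=np.hypot(p[:,0]-c[0],p[:,1]-c[1])<85
for lo,hi in ((9,15),(46,54)):
    q=p[near&(p[:,2]>lo)&(p[:,2]<hi)]; r=cv2.minAreaRect(q[:,:2].astype(np.float32)); print(len(q),q.mean(0).round(1),np.round(r[0],1),np.round(r[1],1),r[2],cv2.boxPoints(r).round(1).tolist())
for u,v,z in ((300,59,12),(355,60,12),(298,248,50),(353,248,50)): print(P(d,u,v,z).round(1))
E
```

```text
8632 [ 562.1 -129.3   11.7] [ 559.  -128.2] [ 40.2 118.4] 70.49861907958984 [[496.5, -127.4000015258789], [608.2000122070312, -166.89999389648438], [621.5999755859375, -129.0], [509.8999938964844, -89.5]]
962 [ 498.5 -106.7   49.5] [ 498.1 -106.9] [39.6 12.4] 70.72015380859375 [[485.79998779296875, -123.5999984741211], [497.3999938964844, -127.5999984741211], [510.5, -90.30000305175781], [498.79998779296875, -86.19999694824219]]
[ 620.  -129.5   12. ]
[ 606.9 -166.2   12. ]
[499.  -87.1  50. ]
[ 486.5 -124.    50. ]
```

servo_tool(series=[{"slide": [0.09, 0.015, 0.9], "yaw": 0.08}, {"slide": [0, 0, 0.9], "yaw": 0}, {"slide": [0, 0, 0.9], "yaw": 0}, {"slide": [0, 0, 0.7], "yaw": 0}, {"slide": [0, 0, 0.47], "yaw": 0}])

```text
t: 7.75
ee_pos: [502.6, -108.2, 21.1]
orientation: [[0.943, -0.333, -0.003], [-0.333, -0.943, 0.001], [-0.003, 0.0, -1.0]]
ft_force: [-0.3, -0.0, -0.8]
gripper_width: 68.3
grip_force: 0.0
```

servo_tool(series=[{"slide": [0, 0, 0], "yaw": 0}, {"slide": [0, 0, 0], "yaw": 0}, {"slide": [0, 0, 0], "yaw": 0}, {"slide": [0, 0, 0], "yaw": 0}, {"slide": [0, 0, 0], "yaw": 0}], gripper=1, newtons=50)

```text
t: 8.25
ee_pos: [504.6, -109.0, 24.3]
orientation: [[0.942, -0.335, 0.001], [-0.335, -0.942, -0.0], [0.001, -0.0, -1.0]]
ft_force: [0.3, 0.2, -3.0]
gripper_width: 39.4
grip_force: 50.5
```

servo_tool(series=[{"slide": [0, 0, -0.2], "yaw": 0}, {"slide": [0, 0, -0.6], "yaw": 0}, {"slide": [0, 0, -0.8], "yaw": 0}, {"slide": [0, 0, -0.6], "yaw": 0}, {"slide": [0, 0, 0], "yaw": 0}])

```text
t: 8.75
ee_pos: [507.6, -109.8, 116.3]
orientation: [[0.942, -0.335, 0.009], [-0.335, -0.942, -0.002], [0.009, -0.001, -1.0]]
ft_force: [1.7, 1.1, -2.9]
gripper_width: 39.4
grip_force: 50.9
```

```bash
python3 - <<'E'
from h import *
st(); d=cap('wrist'); X=cloud(d)
cv2.imwrite('pics/w3.png',cv2.cvtColor(d['frame'],cv2.COLOR_RGB2BGR))
E
```

```text
t 8.75 pos [ 507.6 -109.8  116.3] xang -19.6 w 39.4 F [ 1.7  1.1 -2.9] grip 50.937667675316334 J6 94.6
```

View pics/w3.png

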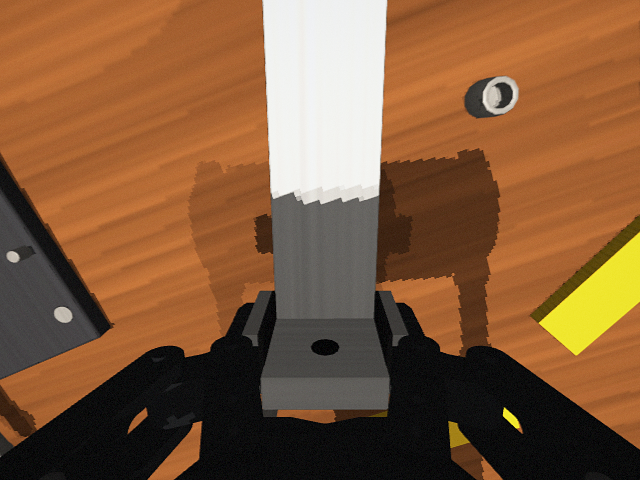

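The bracket is held squarely: lug at (325,350), leg running up the image. Next I'll measure its pitch and offset in the tool frame.

```bash
cat >> h.py <<'E'
def held(d):
    s=sensors.observe(); T=(cloud(d).reshape(-1,3)-s['ee_pos'])@np.array(s['orientation'])
    m=(abs(T[:,1])<26)&(T[:,0]>20)&(T[:,0]<105)&(abs(T[:,2]-11)<18)&(d['z_map'].ravel()>0); q=T[m]
    A=np.c_[q[:,0],q[:,1],np.ones(len(q))]; print('leg top z=a x+b y+c',np.linalg.lstsq(A,q[:,2],rcond=None)[0].round(4),len(q))
    for x in (30,60,90):
        k=q[abs(q[:,0]-x)<4]; print(x,np.percentile(k[:,1],[1,99]).round(1))
    l=T[(abs(T[:,1])<26)&(abs(T[:,0])<25)&(abs(T[:,2]+27)<6)]; print('lug top x',np.percentile(l[:,0],[2,98]).round(1),'y',np.percentile(l[:,1],[2,98]).round(1),'z',np.median(l[:,2]).round(1))
E
python3 - <<'E'
from h import *
held(dict(np.load('wrist.npz')))
E
```

```text
leg top z=a x+b y+c [-2.7000e-03  5.0000e-04  9.7525e+00] 27307
30 [-19.2  19.8]
60 [-19.3  19.7]
90 [-19.3  19.7]
lug top x [-10.2  13.7] y [-24.2  24. ] z -27.8
```

```bash
python3 - <<'E'
from h import *
for n in ('scene','side'):
    d=cap(n); p=cloud(d).reshape(-1,3)
    k=p[(p[:,2]>52)&(p[:,2]<66)&(abs(p[:,0]-455)<40)&(abs(p[:,1]-170)<40)]
    if len(k): print(n,len(k),k.mean(0).round(1),cv2.minEnclosingCircle(k[:,:2].astype(np.float32)))
    # bushing plate top + base edge
    q=p[(p[:,2]>38)&(p[:,2]<44)&(p[:,0]>600)&(p[:,0]<700)&(p[:,1]>90)&(p[:,1]<185)]; print('plate',cv2.minAreaRect(q[:,:2].astype(np.float32)))
E
```

```text
scene 52 [455.2 164.7  58.7] ((454.2303466796875, 166.067626953125), 10.350457191467285)
plate ((661.0597534179688, 136.8284912109375), (74.83386993408203, 92.64799499511719), 2.1131467819213867)
side 57 [450.3 168.9  57.7] ((452.3298645019531, 167.92196655273438), 10.522236824035645)
plate ((653.1115112304688, 138.9338836669922), (66.63372039794922, 92.60468292236328), 3.8883562088012695)
```

servo_tool(series=[{"slide": [-0.42, -0.885, 0], "yaw": 0}, {"slide": [-0.42, -0.885, 0], "yaw": 0}, {"slide": [-0.42, -0.885, 0], "yaw": 0}, {"slide": [-0.42, -0.885, 0], "yaw": 0}, {"slide": [-0.42, -0.885, 0], "yaw": 0}])

```text
t: 9.4
ee_pos: [482.2, 87.2, 109.2]
orientation: [[0.942, -0.336, -0.004], [-0.336, -0.942, -0.0], [-0.004, 0.002, -1.0]]
ft_force: [0.4, 0.0, -3.1]
gripper_width: 39.3
grip_force: 51.4
```

servo_tool(series=[{"slide": [-0.42, -0.885, 0], "yaw": 0}, {"slide": [0, 0, 0], "yaw": -1}, {"slide": [0, 0, 0], "yaw": -1}, {"slide": [0, 0, 0], "yaw": -0.78}, {"slide": [0, 0, 0], "yaw": 0}])

```text
t: 9.9
ee_pos: [478.6, 125.0, 109.2]
orientation: [[0.997, 0.076, -0.004], [0.076, -0.997, -0.001], [-0.004, 0.001, -1.0]]
ft_force: [0.6, 0.1, -2.3]
gripper_width: 39.6
grip_force: 51.8
```

servo_tool(series=[{"slide": [0, 0, 0.3], "yaw": 0}, {"slide": [0, 0, 0.3], "yaw": 0}, {"slide": [0, 0, 0], "yaw": 0}, {"slide": [0, 0, 0], "yaw": 0}, {"slide": [0, 0, 0], "yaw": 0}])

```text
t: 10.4
ee_pos: [480.6, 125.0, 87.4]
orientation: [[0.997, 0.074, 0.0], [0.074, -0.997, 0.0], [0.0, -0.0, -1.0]]
ft_force: [0.4, -0.4, -2.8]
gripper_width: 39.1
grip_force: 51.8
```

```bash
python3 - <<'E'
from h import *
st(); d=cap('wrist'); save(d,'w4.png'); held(d)
E
```

```text
t 10.4 pos [480.6 125.   87.4] xang 4.25 w 39.1 F [ 0.4 -0.4 -2.8] grip 51.75668679177761 J6 97.5
leg top z=a x+b y+c [1.30000e-03 8.00000e-04 1.24504e+01] 27717
30 [-19.1  19.8]
60 [-19.2  19.8]
90 [-19.1  19.8]
lug top x [-12.3  11.8] y [-24.6  24.7] z -25.4
```

View pics/w4.png

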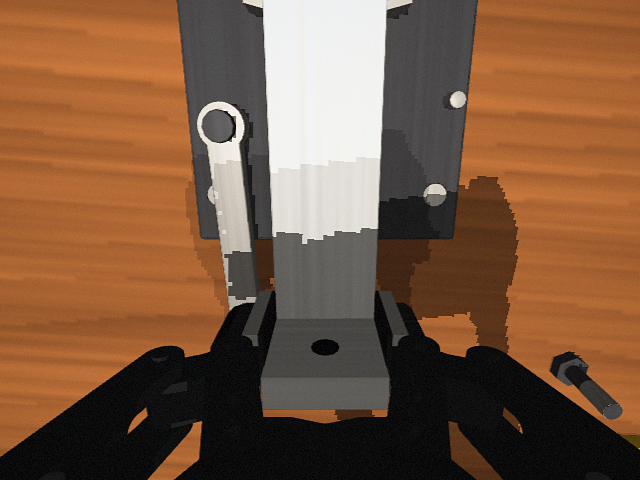

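The view shows the base's rear corners near (202,238) and (453,238), and its left edge (180,0) and right edge (477,0). The latch bar is clear on the left, with its pivot at (218,125), and the leg is over the slot's centre. I'll check the alignment in numbers.

```bash
python3 - <<'E'
from h import *
d=dict(np.load('wrist.npz')); s=sensors.observe(); R=np.array(s['orientation']);
T=lambda u,v,z:(R.T@(P(d,u,v,z)-s['ee_pos'])).round(1)
for n,a in dict(bl=(202,238,15),br=(453,238,15),l0=(180,2,15),r0=(477,2,15),pivot=(218,125,34)).items(): print(n,T(*a),P(d,*a).round(1))
# dark base edges by row from green/brown contrast
f=d['frame'].astype(int); sat=f.max(2)-f.min(2)
for v in (30,60,90,210,225):
    row=sat[v]<40; u=np.where(row[150:500])[0]+150; print(v,u.min(),u.max(),T(u.min(),v,15),T(u.max(),v,15))
E
```

```text
bl [ 15.  -66.7  72.8] [490.9 192.7  15. ]
br [15.1 70.6 72.8] [501.1  55.8  15. ]
l0 [128.1 -66.2  72.9] [603.7 200.6  15. ]
r0 [128.1  70.5  72.9] [613.9  64.3  15. ]
pivot [ 73.9 -47.9  53.8] [551.  178.3  34. ]
30 180 474 [116.6 -67.4  72.9] [116.6  70.4  72.9]
60 183 470 [103.8 -67.4  72.9] [103.8  70.   72.9]
90 186 467 [ 90.4 -67.4  72.9] [90.4 70.  72.8]
210 198 455 [ 30.6 -67.3  72.8] [30.7 70.1 72.8]
225 199 454 [ 22.4 -67.6  72.8] [22.4 70.4 72.8]
```

servo_tool(series=[{"slide": [0, 0.035, 0.4], "yaw": 0}, {"slide": [0, 0, 0.4], "yaw": 0}, {"slide": [0, 0, 0.2], "yaw": 0}, {"slide": [0, 0, 0.12], "yaw": 0}, {"slide": [0, 0, 0], "yaw": 0}])

```text
t: 10.95
ee_pos: [480.3, 123.6, 42.4]
orientation: [[0.997, 0.075, -0.001], [0.075, -0.997, -0.0], [-0.001, 0.0, -1.0]]
ft_force: [-0.3, -0.0, -2.7]
gripper_width: 39.3
grip_force: 51.8
```

servo_tool(series=[{"slide": [0, 0, 0.03], "yaw": 0}, {"slide": [0, 0, 0], "yaw": 0}, {"slide": [0, 0, 0], "yaw": 0}, {"slide": [0, 0, 0], "yaw": 0}, {"slide": [0, 0, 0], "yaw": 0}])

```text
t: 11.45
ee_pos: [480.7, 123.7, 41.7]
orientation: [[0.997, 0.075, 0.0], [0.075, -0.997, 0.0], [0.0, -0.0, -1.0]]
ft_force: [0.8, -0.2, -2.1]
gripper_width: 39.5
grip_force: 51.8
```

servo_tool(series=[{"slide": [0, 0, 0.03], "yaw": 0}, {"slide": [0.15, 0, 0], "yaw": 0}, {"slide": [0.2, 0, 0], "yaw": 0}, {"slide": [0.2, 0, 0], "yaw": 0}, {"slide": [0, 0, 0], "yaw": 0}])

```text
t: 11.95
ee_pos: [504.7, 125.6, 40.8]
orientation: [[0.997, 0.075, 0.002], [0.075, -0.997, 0.0], [0.002, -0.0, -1.0]]
ft_force: [0.3, -0.5, -2.2]
gripper_width: 39.6
grip_force: 51.8
```

servo_tool(series=[{"slide": [0.15, 0, 0], "yaw": 0}, {"slide": [0.15, 0, 0], "yaw": 0}, {"slide": [0.15, 0, 0], "yaw": 0}, {"slide": [0, 0, 0], "yaw": 0}, {"slide": [0, 0, 0], "yaw": 0}])

```text
t: 12.45
ee_pos: [520.5, 126.6, 40.2]
orientation: [[0.997, 0.075, -0.0], [0.075, -0.997, -0.0], [-0.0, 0.0, -1.0]]
ft_force: [-0.8, 0.2, -2.1]
gripper_width: 39.3
grip_force: 51.8
```

```bash
python3 - <<'E'
from h import *
st(); d=cap('wrist'); held(d)
E
```

```text
t 12.45 pos [520.5 126.6  40.2] xang 4.28 w 39.3 F [-0.8  0.2 -2.1] grip 51.84190113097429 J6 96.7
leg top z=a x+b y+c [-7.85000e-02 -7.50000e-03  1.78859e+01] 36107
30 [-25.5  25.5]
60 [-25.5  25.4]
90 [-25.4  25.5]
lug top x [-11.7  12.4] y [-24.6  24.4] z -25.8
```

servo_tool(series=[{"slide": [0.2, 0, 0.01], "yaw": 0}, {"slide": [0.2, 0, 0], "yaw": 0}, {"slide": [0.2, 0, 0], "yaw": 0}, {"slide": [0.2, 0, 0], "yaw": 0}, {"slide": [0, 0, 0], "yaw": 0}])

```text
t: 13.0
ee_pos: [554.3, 129.2, 40.3]
orientation: [[0.997, 0.075, 0.002], [0.075, -0.997, 0.0], [0.002, -0.0, -1.0]]
ft_force: [-0.6, -0.3, -2.8]
gripper_width: 39.1
grip_force: 51.8
```

servo_tool(series=[{"slide": [0.2, 0, 0], "yaw": 0}, {"slide": [0.15, 0, 0], "yaw": 0}, {"slide": [0.1, 0, 0], "yaw": 0}, {"slide": [0, 0, 0], "yaw": 0}, {"slide": [0, 0, 0], "yaw": 0}])

```text
t: 13.5
ee_pos: [570.1, 130.4, 39.8]
orientation: [[0.997, 0.075, -0.0], [0.075, -0.997, -0.0], [-0.0, 0.0, -1.0]]
ft_force: [-0.1, 0.7, -3.2]
gripper_width: 39.3
grip_force: 51.8
```

servo_tool(series=[{"slide": [0.05, 0, 0], "yaw": 0}, {"slide": [0.03, 0, 0], "yaw": 0}, {"slide": [0.02, 0, 0], "yaw": 0}, {"slide": [0, 0, 0], "yaw": 0}, {"slide": [0, 0, 0], "yaw": 0}])

```text
t: 14.0
ee_pos: [574.2, 130.7, 39.9]
orientation: [[0.997, 0.075, -0.0], [0.075, -0.997, -0.0], [-0.0, 0.0, -1.0]]
ft_force: [-0.2, 0.1, -3.2]
gripper_width: 39.8
grip_force: 51.8
```

servo_tool(series=[{"slide": [0.03, 0, 0.01], "yaw": 0}, {"slide": [0.03, 0, 0], "yaw": 0}, {"slide": [0.03, 0, 0], "yaw": 0}, {"slide": [0.03, 0, 0], "yaw": 0}, {"slide": [0, 0, 0], "yaw": 0}])

```text
t: 14.5
ee_pos: [577.4, 130.9, 39.0]
orientation: [[0.997, 0.075, -0.004], [0.075, -0.997, -0.0], [-0.004, 0.0, -1.0]]
ft_force: [-4.9, -0.2, -0.0]
gripper_width: 38.9
grip_force: 52.0
```

servo_tool(series=[{"slide": [0.03, 0, 0], "yaw": 0}, {"slide": [0.03, 0, 0], "yaw": 0}, {"slide": [0, 0, 0], "yaw": 0}, {"slide": [0, 0, 0], "yaw": 0}, {"slide": [0, 0, 0], "yaw": 0}])

```text
t: 15.0
ee_pos: [577.4, 131.0, 38.9]
orientation: [[0.997, 0.075, -0.008], [0.075, -0.997, -0.001], [-0.008, 0.0, -1.0]]
ft_force: [-13.0, -0.9, 6.5]
gripper_width: 39.4
grip_force: 52.7
```

servo_tool(series=[{"slide": [0, 0, 0], "yaw": 0}, {"slide": [0, 0, 0], "yaw": 0}, {"slide": [0, 0, 0], "yaw": 0}, {"slide": [0, 0, 0], "yaw": 0}, {"slide": [0, 0, 0], "yaw": 0}], gripper=-0.25)

```text
t: 15.5
ee_pos: [581.9, 131.3, 39.7]
orientation: [[0.997, 0.075, 0.001], [0.075, -0.997, 0.0], [0.001, -0.0, -1.0]]
ft_force: [-0.6, 0.6, -0.2]
gripper_width: 53.5
grip_force: 0.0
```

servo_tool(series=[{"slide": [0, 0, -0.4], "yaw": 0}, {"slide": [0, 0, -0.8], "yaw": 0}, {"slide": [0, 0, -1], "yaw": 0}, {"slide": [0, 0, -1], "yaw": 0}, {"slide": [0, 0, 0], "yaw": 0}])

```text
t: 16.0
ee_pos: [586.5, 132.2, 176.4]
orientation: [[0.997, 0.075, 0.014], [0.075, -0.997, 0.003], [0.014, -0.002, -1.0]]
ft_force: [1.0, 0.3, 0.6]
gripper_width: 53.3
grip_force: 0.0
```

```bash
python3 - <<'E'
from h import *
st()
for n in ('scene','side'):
    d=cap(n); p=cloud(d).reshape(-1,3); save(d,n+'1.png')
    k=p[(p[:,2]>52)&(p[:,2]<60)&(abs(p[:,0]-455)<40)&(abs(p[:,1]-170)<40)]
    print(n,len(k),cv2.minEnclosingCircle(k[:,:2].astype(np.float32)))
    l=p[(p[:,2]>58)&(p[:,2]<68)&(abs(p[:,0]-571)<30)&(abs(p[:,1]-131)<35)]
    if len(l): print('lug',len(l),l.mean(0).round(1),cv2.minAreaRect(l[:,:2].astype(np.float32)))
go([452,167.3,130])
E
```

```text
t 16.0 pos [586.5 132.2 176.4] xang 4.29 w 53.3 F [1.  0.3 0.6] grip 0.0 J6 96.0
scene 25 ((453.2582092285156, 165.71421813964844), 10.098398208618164)
lug 90 [573.4 128.3  63.4] ((572.6951904296875, 131.7469024658203), (13.694372177124023, 46.14043426513672), 5.821784973144531)
side 43 ((451.23095703125, 167.67120361328125), 10.640240669250488)
lug 86 [569.3 132.8  62.1] ((569.6366577148438, 131.5775909423828), (14.015292167663574, 43.70374298095703), 6.9246087074279785)
slide units [-3.201 -1.136  0.997]
```

View pics/side1.png

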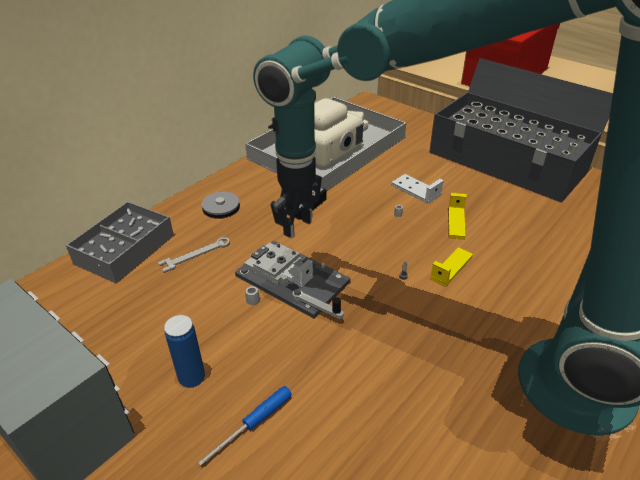

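The side view shows the bracket in the slot with its lug up at (302,272), and the latch open with its knob at (337,303). The measured lug centre (571,131.7) matches the home position. Next I'll cage the knob and swing the latch shut.

servo_tool(series=[{"slide": [-0.8, -0.284, 0], "yaw": 0}, {"slide": [-0.8, -0.284, 0], "yaw": 0}, {"slide": [-0.8, -0.284, 0], "yaw": 0}, {"slide": [-0.8, -0.284, 0], "yaw": -0.25}, {"slide": [0, 0, 0], "yaw": 0}], gripper=0.15)

```text
t: 16.6
ee_pos: [444.9, 166.9, 165.0]
orientation: [[0.993, 0.114, -0.007], [0.114, -0.993, -0.001], [-0.007, 0.001, -1.0]]
ft_force: [0.1, -0.4, 0.6]
gripper_width: 36.4
grip_force: 0.0
```

servo_tool(series=[{"slide": [0, 0, 0.5], "yaw": 0}, {"slide": [0, 0, 0.5], "yaw": 0}, {"slide": [0, 0, 0.5], "yaw": 0}, {"slide": [0, 0, 0], "yaw": 0}, {"slide": [0, 0, 0], "yaw": 0}])

```text
t: 17.1
ee_pos: [449.9, 166.6, 106.7]
orientation: [[0.994, 0.112, -0.002], [0.112, -0.994, -0.001], [-0.002, 0.001, -1.0]]
ft_force: [0.7, -0.3, -0.1]
gripper_width: 36.2
grip_force: 0.0
```

```bash
python3 - <<'E'
from h import *
st(); go([452,167.3,58])
E
```

```text
t 17.1 pos [449.9 166.6 106.7] xang 6.42 w 36.2 F [ 0.7 -0.3 -0.1] grip 0.0 J6 100.9
slide units [ 0.056 -0.011  1.218]
```

servo_tool(series=[{"slide": [0.05, 0, 0.4], "yaw": 0}, {"slide": [0, 0, 0.4], "yaw": 0}, {"slide": [0, 0, 0.38], "yaw": 0}, {"slide": [0, 0, 0], "yaw": 0}, {"slide": [0, 0, 0], "yaw": 0}])

```text
t: 17.6
ee_pos: [453.1, 167.3, 61.1]
orientation: [[0.994, 0.112, 0.001], [0.112, -0.994, 0.0], [0.001, -0.0, -1.0]]
ft_force: [0.2, -0.7, 0.2]
gripper_width: 36.2
grip_force: 0.0
```

servo_tool(series=[{"slide": [0, 0, 0], "yaw": 0}, {"slide": [0, 0, 0], "yaw": 0}, {"slide": [0, 0, 0], "yaw": 0}, {"slide": [0, 0, 0], "yaw": 0}, {"slide": [0, 0, 0], "yaw": 0}], gripper=0.45, newtons=20)

```text
t: 18.1
ee_pos: [452.5, 167.3, 60.5]
orientation: [[0.994, 0.112, 0.0], [0.112, -0.994, 0.0], [0.0, -0.0, -1.0]]
ft_force: [0.7, -0.5, -0.0]
gripper_width: 23.2
grip_force: 0.0
```

servo_tool(series=[{"slide": [0.03, 0.375, 0], "yaw": -1}, {"slide": [0.03, 0.375, 0], "yaw": -1}, {"slide": [0.03, 0.375, 0], "yaw": -1}, {"slide": [0.03, 0.375, 0], "yaw": -1}, {"slide": [0, 0, 0], "yaw": 0}])

```text
t: 18.6
ee_pos: [477.4, 112.2, 60.6]
orientation: [[0.758, 0.653, 0.001], [0.653, -0.758, -0.0], [0.001, 0.001, -1.0]]
ft_force: [0.6, 0.4, 0.4]
gripper_width: 23.5
grip_force: 0.0
```

servo_tool(series=[{"slide": [0.03, 0.375, 0], "yaw": -1}, {"slide": [0.03, 0.375, 0], "yaw": -1}, {"slide": [0.03, 0.375, 0], "yaw": -1}, {"slide": [0.03, 0.375, 0], "yaw": -1}, {"slide": [0, 0, 0], "yaw": 0}])

```text
t: 19.1
ee_pos: [528.0, 81.8, 60.4]
orientation: [[0.259, 0.966, 0.001], [0.966, -0.259, 0.0], [0.0, 0.001, -1.0]]
ft_force: [0.8, 0.4, -1.4]
gripper_width: 23.4
grip_force: 0.0
```

```bash
python3 - <<'E'
from h import *
s=st(); v=np.array(s['ee_pos'])[:2]-[551,178.6]; print(np.hypot(*v),'theta of tcp',np.radians(-85.7)-np.arctan2(v[1],v[0]))
E
```

```text
t 19.1 pos [528.   81.8  60.4] xang 74.98 w 23.4 F [ 0.8  0.4 -1.4] grip 0.0 J6 21.2
99.52168454184942 theta of tcp 0.30868197961954325
```

servo_tool(series=[{"slide": [0.02, 0.375, 0], "yaw": -1}, {"slide": [0.02, 0.3, 0], "yaw": -0.8}, {"slide": [0, 0.1, 0], "yaw": -0.25}, {"slide": [0, 0, 0], "yaw": 0}, {"slide": [0, 0, 0], "yaw": 0}])

```text
t: 19.6
ee_pos: [556.8, 78.6, 60.0]
orientation: [[-0.045, 0.999, -0.001], [0.999, 0.045, 0.0], [0.0, -0.001, -1.0]]
ft_force: [-0.2, 0.8, -0.1]
gripper_width: 23.9
grip_force: 0.0
```

servo_tool(series=[{"slide": [0, 0.05, 0], "yaw": 0}, {"slide": [0, 0.03, 0], "yaw": 0}, {"slide": [0, 0, 0], "yaw": 0}, {"slide": [0, 0, 0], "yaw": 0}, {"slide": [0, 0, 0], "yaw": 0}])

```text
t: 20.1
ee_pos: [560.6, 78.5, 60.2]
orientation: [[-0.049, 0.999, -0.0], [0.999, 0.049, 0.0], [0.0, -0.0, -1.0]]
ft_force: [-0.5, 0.4, 0.1]
gripper_width: 23.7
grip_force: 0.6
```

```bash
python3 - <<'E'
from h import *
s=st(); v=np.array(s['ee_pos'])[:2]-[551,178.6]; print(np.hypot(*v),'theta of tcp',np.radians(-85.7)-np.arctan2(v[1],v[0]))
E
```

```text
t 20.1 pos [560.6  78.5  60.2] xang 92.78 w 23.7 F [-0.5  0.4  0.1] grip 0.5786076933145523 J6 2.6
100.5841635046631 theta of tcp -0.020403601762056578
```

servo_tool(series=[{"slide": [0, 0.03, 0], "yaw": 0}, {"slide": [0, 0.03, 0], "yaw": 0}, {"slide": [0, 0, 0], "yaw": 0}, {"slide": [0, 0, 0], "yaw": 0}, {"slide": [0, 0, 0], "yaw": 0}])

```text
t: 20.6
ee_pos: [561.4, 78.5, 60.0]
orientation: [[-0.049, 0.999, -0.004], [0.999, 0.049, -0.0], [0.0, -0.004, -1.0]]
ft_force: [-6.2, 0.4, 3.7]
gripper_width: 23.8
grip_force: 3.1
```

At the stop. I'll back off, open and lift away.

servo_tool(series=[{"slide": [0, -0.09, 0], "yaw": 0}, {"slide": [0, 0, 0], "yaw": 0}, {"slide": [0, 0, 0], "yaw": 0}, {"slide": [0, 0, 0], "yaw": 0}, {"slide": [0, 0, 0], "yaw": 0}], gripper=0.25)

```text
t: 21.1
ee_pos: [560.0, 78.3, 60.4]
orientation: [[-0.049, 0.999, 0.001], [0.999, 0.049, 0.0], [-0.0, 0.001, -1.0]]
ft_force: [0.4, -0.6, -0.5]
gripper_width: 31.9
grip_force: 0.0
```

servo_tool(series=[{"slide": [0, 0, -0.4], "yaw": 0}, {"slide": [0, 0, -0.8], "yaw": 0}, {"slide": [0, 0, -1], "yaw": 0}, {"slide": [0, 0, -1], "yaw": 0}, {"slide": [-1, 0, 0], "yaw": 0}])

```text
t: 21.6
ee_pos: [566.4, 41.3, 195.8]
orientation: [[-0.053, 0.998, 0.013], [0.999, 0.053, 0.002], [0.002, 0.013, -1.0]]
ft_force: [2.2, -0.6, 0.6]
gripper_width: 32.1
grip_force: 0.0
```

servo_tool(series=[{"slide": [-1, 0, 0], "yaw": 0}, {"slide": [0, 0, 0], "yaw": 0}, {"slide": [0, 0, 0], "yaw": 0}, {"slide": [0, 0, 0], "yaw": 0}, {"slide": [0, 0, 0], "yaw": 0}])

```text
t: 22.1
ee_pos: [563.3, -0.6, 187.9]
orientation: [[-0.05, 0.999, -0.001], [0.999, 0.05, 0.0], [0.0, -0.001, -1.0]]
ft_force: [-0.5, -0.3, -0.0]
gripper_width: 32.1
grip_force: 0.0
```

```bash
python3 - <<'E'
from h import *
st(); d=cap('wrist'); save(d,'w5.png'); p=cloud(d).reshape(-1,3)
k=p[(p[:,2]>58)&(p[:,2]<66)&(abs(p[:,0]-558)<22)&(abs(p[:,1]-79)<20)]; c=cv2.minEnclosingCircle(k[:,:2].astype(np.float32)); print(c)
l=p[(p[:,2]>60)&(p[:,2]<68)&(abs(p[:,0]-571)<30)&(abs(p[:,1]-131)<28)]; print('lug',l.mean(0).round(1),cv2.minAreaRect(l[:,:2].astype(np.float32)))
E
```

```text
t 22.1 pos [563.3  -0.6 187.9] xang 92.87 w 32.1 F [-0.5 -0.3 -0. ] grip 0.0 J6 -5.5
((557.788818359375, 79.3387680053711), 8.917104721069336)
lug [570.5 127.2  64.6] ((570.51513671875, 127.24630737304688), (11.532170295715332, 34.53036880493164), 4.143669128417969)
```

View pics/w5.png

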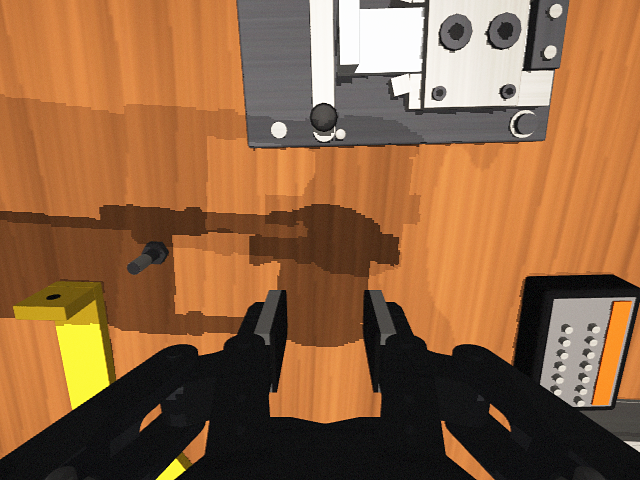

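The wrist view shows the latch shut across behind the lug: knob (323,117), lug (365,40). The measured latch angle is about 0.01 rad and the lug is about 1 mm from its home position. I'm handing in.

```bash
python3 -c "
from h import *
print(order.finish_job())"
```

```text
the job is handed in; nothing more can be done
None
```

I handed the job in at about 22 s of the 58 s allowed: the narrow bracket is home against the end stop (measured within about 1 mm), the latch is shut behind it (about 0.01 rad), and the arm is clear of everything; the system reported no verdict.

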